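# Sort jar stoppers by the stiffness of their springs

### The arm

A 7-joint arm with a two-finger parallel gripper is mounted at the origin on a cart in front of the work surface, level with it; the furniture and walls round the work are solid. World frame = base frame: x ahead of the robot, y to its left, z up, the work surface at z = 0. Lengths are in mm, angles in rad, forces in N, time in s.
With the tool pointing down it reaches from about 425 to 925 mm from the base axis. Payload 6.8 kg.
Tool frame: the origin (TCP) lies at the very end of the fingers, on their centre line; the grasp point (between the pads) lies 19 mm behind it (robot.grip_point_offset is the distance from the TCP to the grasp point, in mm); z points along the fingers, x is the direction in which the jaws open and shut, and the axes are right-handed (so a half turn about z gives the same grasp; the last joint's range is limited). The gripper opens to 88 mm and grips with 3 to 60 N. Pads are 20 mm wide; open, the fingers measure 115 mm over their backs; the gripper's body (75 mm by 178 mm) begins 61 mm behind the grasp point.
Start: joints at [1.226, 0.477, 0.022, 1.555, -0.011, 1.109, -0.083], TCP at [158.359, -656.178, 222.664] pointing down, gripper open.
Joint ranges: [-2.96, 2.96], [-0.34, 2.1], [-1.41, 1.46], [0.24, 2.44], [-1.37, 4.51], [0.17, 1.92], [-2.96, 2.96]. Speed limits (rad/s): [2.39, 2.39, 3.14, 3.14, 3.14, 3.14, 3.14].

### API

Orientations are given as a rotation vector (axis times angle).
In Python, from rig import robot gives the robot as it stands. The module is installed in compiled form; this text tells all that it offers.
- The arm moves only by the tool move_arm, never from a script. Its arguments are lists of equal length, an entry for each row: "claw": the finger opening in m, from 0 to 0.0878; "slide": the shift along the tool's x, y, z in m, a list of three; "twist": the turn about the tool's z in degrees. In form: {"claw": [claw, ...], "slide": [[tx, ty, tz], ...], "twist": [twist, ...]}. A call has exactly 8 rows; each row shifts and turns the commanded pose from where the row before left it, along the tool's axes as they then stand; what a row does not reach is not made up. A row lasts 1/8 s, in which the tool goes at most 62.5 mm and 10.7 degrees, less where a joint would pass 70% of its speed; a pose out of reach is approached as far as the arm can. A call is refused whole if a number of a shift passes 0.0625 or a number of a turn 10.7, either way. A call with a gripper value outside its range is refused whole. The fingers move at their own pace and stop on an object; "squeeze" is the grip in N (left out, the last holds). Time passes only in rows, so rows that do not move let the fingers close, or fill a call up. It gives the time, the measured TCP pose, the force and the opening at its end, in the units of the state.
- robot.get_obs(): the state, without advancing time (a new reading comes with each control period).
- robot.snapshot(name): name is "side" or "top" or "wrist"; returns a dict with "pixels" (384x512x3 uint8, red, green, blue), "range_z" (384x512 float32, mm along the optical axis (not along the pixel's ray), 0 where there is no reading), "fx", "fy", "cx", "cy" (pixels), "D" ([k1, k2, p1, p2, k3] as OpenCV has them; the pictures are not rectified), "rvec" (rotation vector, rad) and "tvec" (3), from world to camera coordinates, as OpenCV has them; the wrist camera has in their place "tool_from_camera" (4x4, takes a point from camera to tool coordinates, whose origin is the TCP and whose axes are the tool frame's). Camera axes: x right, y down, z forward; pixel columns grow to the right and rows downward; lengths in mm; the calibration is good to about 2 mm. A picture is of the moment at which its call begins: read the wrist's pose just before it.
- robot.job_done(): hands the job in, once; it reports no verdict.
Trained networks look in a picture, given as the dict that the camera call returned (one of the last four; its "shot" number tells which), for a name from the list of things; names that differ only in an ending like _2 or _b are one class to them, and where a whole thing is asked for, a point or a joint stands for the part that bears it (a point fixed in the world has none). Each returns a list of dicts, best first, with "score" (0 to 1); they miss things now and then, are a little off and sometimes report something else, mostly with a low value. They report only what shows in the picture. A call takes as long as a camera call. They do not tell look-alikes from the thing itself.
- robot.boxes_of(label, picture): "at" ([x, y, z] in mm, in world coordinates, good to about 4 mm: the middle of the surface that is visible of it).
- robot.outline_of(label, picture): "mask" (384x512 bool, what is visible of it).
- robot.place_of(label, picture): "at" ([x, y, z] in mm, in world coordinates, good to about 4 mm: a listed point, or the origin of a listed thing).
The state is a dict: "time": time; "joint_positions": joint angles; "qd": joint speeds; "effort": joint torques, N m; "tcp_pos": TCP position; "orientation": TCP orientation; "wrist_force": force on the tool from outside, world axes, zero at the start; "moment": the same for the moment, N m; "opening": opening from 0.0 (shut) to 1.0 (fully open).
Only numpy, scipy, OpenCV 4.12 (cv2) and the standard library are available. Lean on these libraries where they do the work, as an engineer would, in place of code of your own. Each camera call takes 0.05 s, during which the arm holds its last target. There are 200 camera calls.

### The job

Three jar stoppers that look alike stand in the wooden block: press down the cap of each in turn by about 8 mm, from left to right as you see them, hold it a moment and feel how hard it pushes back; never force a cap more than 12 mm down or press a stopper with more than 20 N. Then put the softest, worn-out stopper in the white dish and set the firmest one upright and fully home in the neck of the glass jar, leaving the third upright in its pocket. Leave the other kitchen things where they are.

Things in the scene. Friction and masses are not known exactly. Their poses are not given: they have to be found in the camera images.
- stopper_a: loose grey jar stopper, 62 mm tall, about 60 g, looks like its two fellows. Origin on its axis at the collar's underside, z up to the cap. Below: black plug 31 mm across, 20 mm long, tapered foot. Above: rigid round collar 44 mm across, 14 mm tall (grip here from above), bellows 26 mm across, sprung cap 31 mm across, top 42 mm over the origin. Name and place do not tell its stiffness
- stopper_b: loose grey jar stopper, 62 mm tall, about 60 g, looks like its two fellows. Origin on its axis at the collar's underside, z up to the cap. Below: black plug 31 mm across, 20 mm long, tapered foot. Above: rigid round collar 44 mm across, 14 mm tall (grip here from above), bellows 26 mm across, sprung cap 31 mm across, top 42 mm over the origin. Name and place do not tell its stiffness
- stopper_c: loose grey jar stopper, 62 mm tall, about 60 g, looks like its two fellows. Origin on its axis at the collar's underside, z up to the cap. Below: black plug 31 mm across, 20 mm long, tapered foot. Above: rigid round collar 44 mm across, 14 mm tall (grip here from above), bellows 26 mm across, sprung cap 31 mm across, top 42 mm over the origin. Name and place do not tell its stiffness
- stopper_a_cap (a joint): how far this stopper's sprung cap is pushed down along its axis, m: 0 = up (its rest), 0.015 = hard against its stop. It springs back when let go. A spring, lightly preloaded (0.8 N), resists; at 8 mm down the three stoppers resist with about 2.4, 5.6 and 10.4 N
- stopper_b_cap (a joint): how far this stopper's sprung cap is pushed down along its axis, m: 0 = up (its rest), 0.015 = hard against its stop. It springs back when let go. A spring, lightly preloaded (0.8 N), resists; at 8 mm down the three stoppers resist with about 2.4, 5.6 and 10.4 N
- stopper_c_cap (a joint): how far this stopper's sprung cap is pushed down along its axis, m: 0 = up (its rest), 0.015 = hard against its stop. It springs back when let go. A spring, lightly preloaded (0.8 N), resists; at 8 mm down the three stoppers resist with about 2.4, 5.6 and 10.4 N
- stopper_a_top (a point): centre of the flat top of this stopper's cap, moves with the cap
- stopper_b_top (a point): centre of the flat top of this stopper's cap, moves with the cap
- stopper_c_top (a point): centre of the flat top of this stopper's cap, moves with the cap
- stand: fixed wooden block 70 x 220 x 32 mm (x, y, z) with three square pockets 70 mm apart along its y; origin under its centre; +y is its left end as seen from the robot. A stopper stands in each pocket, plug down, collar on the block's top. (Left of the worktop a tall cabinet rises from about y = 0.4 m: swing clear in front of it)
- stand_hole0 (a point): centre of the mouth of the left pocket, at the block's top, 32 mm over the worktop; the pocket is square, 35 mm wide and 26 mm deep
- stand_hole1 (a point): centre of the mouth of the middle pocket, at the block's top, 32 mm over the worktop; the pocket is square, 35 mm wide and 26 mm deep
- stand_hole2 (a point): centre of the mouth of the right pocket, at the block's top, 32 mm over the worktop; the pocket is square, 35 mm wide and 26 mm deep
- jar: fixed clear glass jar, 76 mm across, 70 mm tall, with a narrower open neck (50 mm outside, 35 mm inside); origin under its centre. A stopper fits its neck with 2 mm to spare all round
- jar_mouth (a point): centre of the neck's rim, 70 mm above the worktop; a stopper fully home has its origin (collar underside) here
- dish: fixed low round white ceramic dish, 120 mm across, rim 20 mm high, floor about 5 mm above the worktop; origin under its centre
- tea_light: tea light in a metal cup, 38 mm across, 15 mm high, origin under its centre; loose, a bystander to be left where it is
- salt_shaker: salt shaker, 44 mm across, 90 mm tall, origin under its centre; loose, a bystander to be left where it is
- egg_timer: round kitchen timer, 64 mm across, 54 mm tall, origin under its centre; loose, a bystander to be left where it is
- teaspoon: steel teaspoon, 127 x 30 x 6 mm, lying along its x, origin under its centre; loose, a bystander to be left where it is
There are look-alikes about, which are no part of the job. Leave any orange look-alike of the stopper_c alone.

How it is judged (in metres and radians):
On the way, in this order (a step that is already met when the one before it is completed fails the run):
1. the cap of the stopper in the left pocket is held at least 6 mm down for 0.2 s (((horizontal distance between stopper_a and stand_hole0 below 0.02 m and value of joint stopper_a_cap above 0.006 m) or (horizontal distance between stopper_b and stand_hole0 below 0.02 m and value of joint stopper_b_cap above 0.006 m) or (horizontal distance between stopper_c and stand_hole0 below 0.02 m and value of joint stopper_c_cap above 0.006 m))), for 0.2 s.
2. the cap of the stopper in the middle pocket is held at least 6 mm down for 0.2 s (((horizontal distance between stopper_a and stand_hole1 below 0.02 m and value of joint stopper_a_cap above 0.006 m) or (horizontal distance between stopper_b and stand_hole1 below 0.02 m and value of joint stopper_b_cap above 0.006 m) or (horizontal distance between stopper_c and stand_hole1 below 0.02 m and value of joint stopper_c_cap above 0.006 m))), for 0.2 s.
3. the cap of the stopper in the right pocket is held at least 6 mm down for 0.2 s (((horizontal distance between stopper_a and stand_hole2 below 0.02 m and value of joint stopper_a_cap above 0.006 m) or (horizontal distance between stopper_b and stand_hole2 below 0.02 m and value of joint stopper_b_cap above 0.006 m) or (horizontal distance between stopper_c and stand_hole2 below 0.02 m and value of joint stopper_c_cap above 0.006 m))), for 0.2 s.
At the end, for the whole second after the job is handed in: softest stopper in the dish (origin within 50 mm of its centre, below 60 mm high); firmest home in the jar neck (6 mm sideways, 3 mm in height, tilt under 5 degrees); the third in its pocket (moved under 8 mm, tilt under 5 degrees); all released and at rest (horizontal distance between stopper_b and dish below 0.05 m and height (world z) of stopper_b below 0.06 m and linear speed of each of stopper_b, stopper_c, stopper_a below 0.02 m/s and horizontal distance between stopper_c and jar_mouth below 0.006 m and z of stopper_c in the frame of jar_mouth between -0.003 and 0.003 m and angle between each of stopper_c, stopper_a's own z axis and vertical below 0.09 rad and distance of stopper_a from where it was at the start of the episode below 0.008 m); the robot touches nothing.
It fails at once if a cap is pushed more than 12 mm down (value of joint any of stopper_a_cap, stopper_b_cap, stopper_c_cap above 0.012 m).
It fails at once if a stopper is pressed on the block or on the jar with more than 20 N (contact force between any of stopper_a, stopper_b, stopper_c and stand above 20 N or contact force between any of stopper_a, stopper_b, stopper_c and jar above 20 N).
It fails at once if a bystander (tea light, salt shaker, timer, teaspoon) is moved more than 30 mm (distance of any of tea_light, salt_shaker, egg_timer, teaspoon from where it was at the start of the episode above 0.03 m).
It also fails if it takes over 64 s, if anything falls off the work surface, if the arm or the gripper's body presses on something with over 40 N, if the wrist force passes 120 N, or if a joint passes its speed limit or range.

## Working session

There is one attempt and no reset: what is moved stays moved. The work goes in short steps, Python scripts to look and compute and a tool call to move; the robot and the scene stay as the last step left them, time stands still between calls to the robot, and variables do not carry over. Pictures are saved under pics/ and viewed, about 8 in all and at most 12, crops included, and the job is handed in when it is done.

Besides the shell and the picture viewer there is one more tool, called by a JSON object that holds its "method" and its "body". move_arm: Moves the arm, as the interface text tells. Its arguments: {"type":"object","properties":{"claw":{"type":"array"},"slide":{"type":"array"},"twist":{"type":"array"},"squeeze":{"type":"number"}},"required":["claw","slide","twist"]}

```bash
mkdir -p pics
cat > h.py <<'E'
import numpy as np, cv2
from rig import robot
def save(p,n): cv2.imwrite('pics/'+n+'.png', p['pixels'][:,:,::-1])
E
python3 - <<'E'
from h import *
o=robot.get_obs(); print({k:np.round(v,3) for k,v in o.items()})
a=robot.snapshot('top'); b=robot.snapshot('side'); 
cv2.imwrite('pics/1.png',np.vstack([a['pixels'],b['pixels']])[:,:,::-1][:, :])
im=cv2.resize(cv2.imread('pics/1.png'),None,fx=.78,fy=.78); cv2.imwrite('pics/1.png',im)
for n,p in (('top',a),('side',b)):
  for l in ['stopper_a','stand','stand_hole0','stand_hole1','stand_hole2','jar','jar_mouth','dish','salt_shaker','egg_timer','tea_light','teaspoon']:
    print(n,l,[(np.round(d['at']).tolist(),round(d['score'],2)) for d in robot.place_of(l,p)])
E
```

```text
{'time': np.float64(0.0), 'joint_positions': array([ 1.226,  0.478,  0.022,  1.556, -0.011,  1.109, -0.083]), 'qd': array([ 0.001,  0.003, -0.001, -0.001,  0.   , -0.   , -0.003]), 'effort': array([-0.0000e+00, -5.8287e+01,  1.5340e+00, -2.7262e+01, -5.4000e-02,
        1.7000e-02,  0.0000e+00]), 'tcp_pos': array([ 158.151, -655.595,  221.715]), 'orientation': array([-2.468e+00,  1.943e+00,  2.000e-03]), 'wrist_force': array([0.505, 0.503, 0.079]), 'moment': array([ 0.046, -0.047,  0.016]), 'opening': np.float64(1.0)}
top stopper_a [([469.0, 240.0, 21.0], 0.77), ([480.0, 131.0, 33.0], 0.72), ([464.0, 62.0, 35.0], 0.67), ([445.0, -7.0, 36.0], 0.66), ([394.0, 231.0, 21.0], 0.62)]
top stand [([455.0, 59.0, -1.0], 0.7), ([443.0, -9.0, 37.0], 0.66), ([632.0, 44.0, 1.0], 0.35)]
top stand_hole0 [([466.0, 68.0, 36.0], 0.78), ([449.0, -8.0, 31.0], 0.71), ([472.0, 129.0, 30.0], 0.61)]
top stand_hole1 [([466.0, 68.0, 36.0], 0.78), ([449.0, -8.0, 31.0], 0.71), ([472.0, 129.0, 30.0], 0.61)]
top stand_hole2 [([466.0, 68.0, 36.0], 0.78), ([449.0, -8.0, 31.0], 0.71), ([472.0, 129.0, 30.0], 0.61)]
to
[... 579 characters left out ...]
), ([461.0, 62.0, 33.0], 0.75), ([447.0, -3.0, 30.0], 0.71)]
side stand_hole1 [([472.0, 132.0, 35.0], 0.87), ([461.0, 62.0, 33.0], 0.75), ([447.0, -3.0, 30.0], 0.71)]
side stand_hole2 [([472.0, 132.0, 35.0], 0.87), ([461.0, 62.0, 33.0], 0.75), ([447.0, -3.0, 30.0], 0.71)]
side jar [([634.0, -79.0, 1.0], 0.84), ([459.0, 61.0, -3.0], 0.34)]
side jar_mouth [([632.0, -77.0, 71.0], 0.71)]
side dish [([634.0, -79.0, -0.0], 0.25)]
side salt_shaker [([464.0, 59.0, 75.0], 0.62), ([439.0, -169.0, -1.0], 0.41)]
side egg_timer [([537.0, -170.0, -1.0], 0.65)]
side tea_light [([635.0, 40.0, 1.0], 0.69), ([447.0, -3.0, 30.0], 0.26)]
side teaspoon [([437.0, -167.0, -1.0], 0.76), ([462.0, 60.0, 75.0], 0.53)]
```

View pics/1.png

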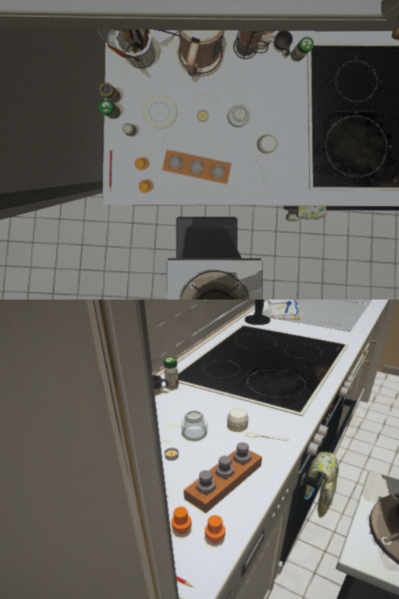

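{"method": "move_arm", "body": {"claw": [0.0,0.0,0.0,0.0,0.0,0.0,0.0,0.0], "slide": [[0,0,0],[0,0,0],[0,0,0],[0,0,0],[0,0,0],[0,0,0],[0,0,0],[0.05,0,0]], "twist": [-9.3,-9.3,-9.3,-9.3,-9.3,-9.3,-9.3,0], "squeeze": 10}}

```text
time: 2.3
tcp_pos: [201.8, -667.5, 222.9]
orientation: [3.124, -0.32, -0.005]
wrist_force: [0.6, -1.3, -0.0]
opening: 0.131
```

```bash
cat >> h.py <<'E'
from scipy.spatial.transform import Rotation as R
def go(target,n=None,yaw=None):
    o=robot.get_obs(); M=R.from_rotvec(o['orientation']).as_matrix()
    d=M.T@(np.array(target)-o['tcp_pos']); k=n or int(np.ceil(np.linalg.norm(d)/55))
    y=np.degrees(np.arctan2(M[1,0],M[0,0]))
    print('t',round(float(o['time']),2),'tcp',np.round(o['tcp_pos'],1),'yaw',round(y,2),'z',np.round(M[:,2],4),'F',np.round(o['wrist_force'],2),'open',round(float(o['opening']),3))
    print('shift mm',np.round(d,1),'rows',k,'each m',np.round(d/k/1000,4), 'twist',None if yaw is None else round(y-yaw,2))
E
python3 - <<'E'
from h import *
go([560,-250,230],yaw=-11.2)
E
```

```text
t 2.3 tcp [ 201.8 -667.5  222.9] yaw -11.69 z [-3.4e-03 -8.0e-04 -1.0e+00] F [ 0.58 -1.28 -0.05] open 0.131
shift mm [ 266.1 -481.4   -8.6] rows 11 each m [ 0.0242 -0.0438 -0.0008] twist -0.49
```

{"method": "move_arm", "body": {"claw": [0,0,0,0,0,0,0,0], "slide": [[0.03,-0.052,-0.003],[0.03,-0.052,-0.003],[0.03,-0.052,-0.003],[0.03,-0.052,-0.003],[0.03,-0.052,-0.003],[0.03,-0.052,-0.003],[0.03,-0.052,-0.003],[0.03,-0.052,-0.003]], "twist": [0,0,0,0,0,0,0,0]}}

```text
time: 3.3
tcp_pos: [525.5, -303.9, 247.0]
orientation: [3.126, -0.311, 0.001]
wrist_force: [0.5, -0.2, 0.4]
opening: 0.006
```

Run:
```python
from h import *
go([460,30,250],yaw=-11.2)
print(robot.snapshot('wrist')['tool_from_camera'])
```

```text
t 3.3 tcp [ 525.5 -303.9  247. ] yaw -11.35 z [ 5.e-04 -6.e-04 -1.e+00] F [ 0.5  -0.25  0.38] open 0.006
shift mm [-130.  -314.5   -3.2] rows 7 each m [-0.0186 -0.0449 -0.0005] twist -0.15
[[ 9.99999595e-01 -5.13872797e-04  7.38769175e-04  2.53402938e-01]
 [ 2.97724027e-04  9.63620314e-01  2.67274768e-01 -7.35770617e+01]
 [-8.49238217e-04 -2.67274440e-01  9.63620077e-01 -1.63588109e+02]
 [ 0.00000000e+00  0.00000000e+00  0.00000000e+00  1.00000000e+00]]
```

{"method": "move_arm", "body": {"claw": [0,0,0,0,0,0,0,0], "slide": [[-0.019,-0.053,-0.002],[-0.019,-0.053,-0.002],[-0.019,-0.053,-0.002],[-0.019,-0.053,-0.002],[-0.019,-0.053,-0.002],[-0.019,-0.053,-0.002],[-0.019,-0.053,0],[0,0,0]], "twist": [0,0,0,0,0,0,0,0]}}

```text
time: 4.35
tcp_pos: [466.1, 89.1, 259.3]
orientation: [-3.126, 0.297, -0.002]
wrist_force: [0.3, -1.0, -0.3]
opening: 0.007
```

```bash
cat >> h.py <<'E'
def wristpts(p,o):
    """world points (H,W,3) from the wrist depth picture"""
    H,W=p['range_z'].shape; K=np.array([[p['fx'],0,p['cx']],[0,p['fy'],p['cy']],[0,0,1.]])
    u,v=np.meshgrid(np.arange(W),np.arange(H))
    n=cv2.undistortPoints(np.stack([u,v],-1).reshape(-1,1,2).astype(np.float64),K,np.array(p['D'])).reshape(H,W,2)
    z=p['range_z'].astype(float); c=np.dstack([n*z[...,None],z])
    T=np.array(p['tool_from_camera']); t=c@T[:3,:3].T+T[:3,3]
    w=t@R.from_rotvec(o['orientation']).as_matrix().T+o['tcp_pos']; w[z<=0]=np.nan
    return w
E
python3 - <<'E'
from h import *
go([473,131,100],yaw=-11.2)
o=robot.get_obs(); p=robot.snapshot('wrist'); save(p,'2')
w=wristpts(p,o); np.save('w.npy',w); z=w[...,2]
for nm,lo,hi in (('cap',70,80),('top',27,36),('collar',43,49)):
    m=((z>lo)&(z<hi)).astype(np.uint8); n,l,s,c=cv2.connectedComponentsWithStats(m)
    for i in range(1,n):
        if s[i,4]>300:
            q=w[l==i]; r=cv2.minAreaRect(q[:,:2].astype(np.float32)); e=cv2.minEnclosingCircle(q[:,:2].astype(np.float32))
            print(nm,s[i,4],c[i].round(),'mean',q.mean(0).round(1),'zmed',np.median(q[:,2]).round(1),'rect',np.round(r[0],1),np.round(r[1],1),round(r[2],2),'circ',np.round(e[0],1),round(e[1],1))
for f,l in ((robot.place_of,'stopper_a_top'),(robot.place_of,'stopper_a'),(robot.place_of,'stand')):
    print(l,[(np.round(d['at'],1).tolist(),round(d['score'],2)) for d in f(l,p)])
E
```

```text
t 4.35 tcp [466.1  89.1 259.3] yaw -10.87 z [ 0.0012  0.0013 -1.    ] F [ 0.29 -1.04 -0.25] open 0.007
shift mm [ -1.3 -42.2 159.4] rows 3 each m [-0.0004 -0.0141  0.0531] twist 0.33
cap 535 [256. 135.] mean [475.3 130.8  75.6] zmed 75.6 rect [474.9 130.6] [29.1 29.5] 79.8 circ [475.3 130.5] 15.3
cap 469 [255. 191.] mean [460.9  63.1  75.4] zmed 75.6 rect [460.8  62.5] [29.8 29.7] 70.68 circ [460.9  62.3] 15.3
cap 451 [401. 264.] mean [633.6 -74.9  71.6] zmed 71.5 rect [633.5 -75.2] [45.  50.2] 80.91 circ [633.  -77.3] 25.7
top 364 [236.  45.] mean [471.9 236.3  34.6] zmed 35.0 rect [471.4 240. ] [42.8 31.8] 1.27 circ [471.3 245.6] 21.8
top 357 [185.  65.] mean [405.3 226.1  34.4] zmed 34.9 rect [402.5 228.2] [43.2 30. ] 62.03 circ [397.1 231.1] 21.6
top 4557 [255. 162.] mean [465.9  89.3  33.6] zmed 33.6 rect [461.7  66.5] [210.4  70.1] 77.99 circ [461.6  66.4] 110.4
collar 375 [256. 130.] mean [475.7 133.8  47.5] zmed 47.6 rect [475.  130.6] [41.2 41.9] 78.99 circ [475.2 130.4] 21.8
collar 346 [255. 180.] mean [462.5  71.   47.4] zmed 47.5 rect [461.9  65.2] [36.9 42.8] 72.22 circ [460.7  62.1] 21.9
collar 449 [385. 248.] mean [623.4 -61.3  46.2] zmed 46.3 rect [628.1 -71.4] [74.2 58.9] 32.89 circ [633.  -77.6] 38.0
stopper_a_top [([473.7, 129.0, 71.2], 0.56)]
stopper_a [([474.1, 243.1, 20.5], 0.91), ([477.6, 132.8, 32.1], 0.71), ([462.5, 64.1, 30.7], 0.67), ([459.9, 62.4, 75.0], 0.6), ([398.7, 227.9, 24.1], 0.56)]
stand [([462.6, 65.1, 0.8], 0.71)]
```

View pics/2.png

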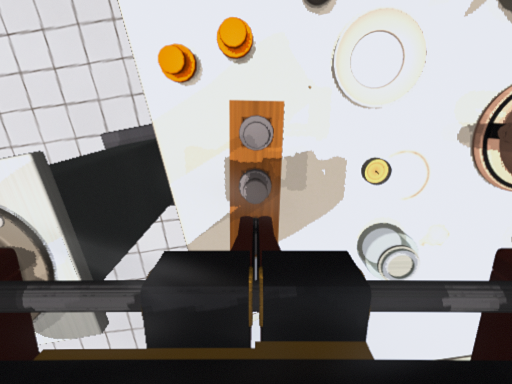

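{"method": "move_arm", "body": {"claw": [0,0,0,0,0,0,0,0], "slide": [[0.001,-0.0105,0.035],[0,-0.0105,0.035],[0,-0.0105,0.035],[0,-0.0105,0.035],[0,0,0.0287],[0,0,0.01],[0,0,0],[0,0,0]], "twist": [0.8,0,0,0,0,0,0,0]}}

```text
time: 5.55
tcp_pos: [477.6, 125.3, 81.0]
orientation: [-3.123, 0.333, -0.003]
wrist_force: [-0.0, -0.3, -0.3]
opening: 0.004
```

```bash
cat >> h.py <<'E'
def feel(n=6):
    S=[]
    for i in range(n):
        robot.snapshot('side'); o=robot.get_obs(); S.append(np.r_[o['tcp_pos'],o['wrist_force']])
    S=np.array(S); print('t',round(float(o['time']),2),'mean',S.mean(0).round(2),'sd',S.std(0).round(2)); return S
E
python3 - <<'E'
from h import *
feel(6); go([475.2,130.5,66],yaw=-11.8)
E
```

```text
t 5.85 mean [ 4.7726e+02  1.2549e+02  8.0800e+01 -1.6000e-01  1.4000e-01  2.9000e-01] sd [0.22 0.04 0.22 0.45 0.31 0.54]
t 5.85 tcp [476.9 125.5  80.4] yaw -12.14 z [ 1.e-03  1.e-04 -1.e+00] F [ 0.49 -0.49  0.2 ] open 0.009
shift mm [-2.7 -4.5 14.4] rows 1 each m [-0.0027 -0.0045  0.0144] twist -0.34
```

{"method": "move_arm", "body": {"claw": [0,0,0,0,0,0,0,0], "slide": [[-0.003,-0.0045,0],[0,0,0.003],[0,0,0.004],[0,0,0.0025],[0,0,0.0025],[0,0,0.0025],[0,0,0],[0,0,0]], "twist": [0,0,0,0,0,0,0,0]}}

```text
time: 6.85
tcp_pos: [474.7, 130.8, 65.6]
orientation: [-3.124, 0.332, -0.0]
wrist_force: [-2.0, 0.3, 5.9]
opening: 0.008
```

Run:
```python
from h import *
feel(8)
```

```text
t 7.25 mean [474.74 130.79  65.68  -1.56   0.91   5.96] sd [0.02 0.02 0.02 0.46 0.57 0.36]
```

{"method": "move_arm", "body": {"claw": [0,0,0,0,0,0,0,0], "slide": [[0,0,-0.016],[0.0008,0.035,0],[0,0.0348,0],[0,0,0.004],[0,0,0.006],[0,0,0.003],[0,0,0.0027],[0,0,0]], "twist": [0,0,0,0,0,0,0,0]}}

```text
time: 8.25
tcp_pos: [461.3, 62.4, 66.2]
orientation: [3.123, -0.33, 0.001]
wrist_force: [-1.4, -3.8, 10.7]
opening: 0.004
```

Run:
```python
from h import *
feel(8)
```

```text
t 8.65 mean [461.33  62.44  66.31  -1.74  -4.18   9.92] sd [0.01 0.02 0.03 0.36 0.36 0.55]
```

{"method": "move_arm", "body": {"claw": [0,0,0,0,0,0,0,0], "slide": [[0,0,-0.016],[0,0.035,0],[0,0.0348,0],[0,0,0.004],[0,0,0.006],[0,0,0.003],[0,0,0.003],[0,0,0]], "twist": [0,0,0,0,0,0,0,0]}}

```text
time: 9.65
tcp_pos: [446.5, -5.0, 65.8]
orientation: [-3.123, 0.33, -0.001]
wrist_force: [1.1, 1.3, 2.1]
opening: 0.005
```

Run:
```python
from h import *
feel(8)
```

```text
t 10.05 mean [446.35  -5.64  65.92   0.75   1.53   2.39] sd [0.11 0.34 0.03 0.37 0.71 0.5 ]
```

{"method": "move_arm", "body": {"claw": [0,0,0.0878,0.0878,0.0878,0.0878,0.0878,0.0878], "slide": [[0,0,-0.03],[0,0,-0.05],[0,-0.02,-0.05],[0,-0.02,-0.02],[0,0,0],[0,0,0],[0,0,0],[0,0,0]], "twist": [0,0,0,0,0,0,0,0]}}

```text
time: 11.05
tcp_pos: [453.9, 32.3, 214.8]
orientation: [3.124, -0.333, -0.003]
wrist_force: [0.3, 0.8, -0.5]
opening: 0.651
```

```bash
cat >> h.py <<'E'
def blobs(w,bands,mn=250):
    z=w[...,2]
    for nm,lo,hi in bands:
        m=((z>lo)&(z<hi)).astype(np.uint8); n,l,s,c=cv2.connectedComponentsWithStats(m)
        for i in range(1,n):
            if s[i,4]>mn:
                q=w[l==i]; e=cv2.minEnclosingCircle(q[:,:2].astype(np.float32))
                print(nm,s[i,4],c[i].round(),'zmed',np.median(q[:,2]).round(1),'circ',np.round(e[0],1),round(e[1],1))
E
python3 - <<'E'
from h import *
o=robot.get_obs(); p=robot.snapshot('wrist'); save(p,'3'); w=wristpts(p,o); np.save('w3.npy',w)
blobs(w,(('cap',71,80),('collar',44,50)))
go([446.5,-6,60],yaw=-11.86)
E
```

```text
cap 843 [255.  78.] zmed 75.5 circ [475.4 130.7] 15.5
cap 678 [255. 149.] zmed 75.6 circ [460.7  62.5] 15.4
cap 577 [256. 214.] zmed 75.5 circ [445.8  -7. ] 15.3
cap 408 [430. 233.] zmed 71.8 circ [632.4 -77.4] 25.0
collar 568 [255.  83.] zmed 47.5 circ [475.5 130.8] 22.3
collar 469 [256. 141.] zmed 47.5 circ [460.7  62.4] 21.8
collar 442 [256. 199.] zmed 47.6 circ [446.   -6.9] 21.8
collar 608 [408. 217.] zmed 47.1 circ [632.6 -77.3] 37.6
t 11.1 tcp [454.1  32.5 215. ] yaw -12.17 z [-0.0014 -0.     -1.    ] F [-1.23  0.68  0.82] open 0.698
shift mm [  0.9  39.2 155.1] rows 3 each m [0.0003 0.0131 0.0517] twist -0.31
```

View pics/3.png

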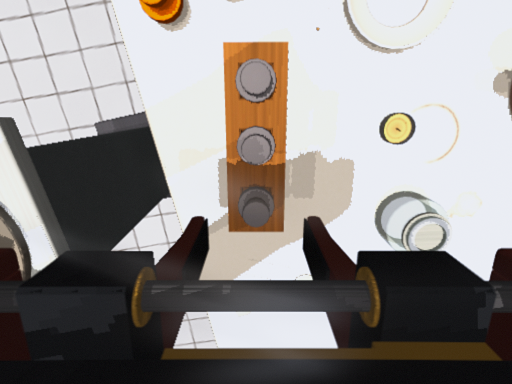

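{"method": "move_arm", "body": {"claw": [0.0878,0.0878,0.0878,0.0878,0.0878,0.0878,0.03,0.03], "slide": [[0.0004,0.0201,0.045],[0,0.0202,0.045],[0,0,0.045],[0,0,0.03],[0,0,0.015],[0,0,0],[0,0,0],[0,0,0]], "twist": [0,0,0,0,0,0,0,0], "squeeze": 15}}

```text
time: 12.1
tcp_pos: [447.3, -6.5, 36.8]
orientation: [3.124, -0.332, 0.003]
wrist_force: [-0.5, 0.4, -0.2]
opening: 0.809
```

{"method": "move_arm", "body": {"claw": [0.03,0.03,0.03,0.03,0.03,0.03,0.03,0.03], "slide": [[0,0,0],[0,0,0],[0,0,0],[0,0,0],[0,0,-0.02],[0,0,-0.03],[0,0,-0.04],[0,0,-0.04]], "twist": [0,0,0,0,0,0,0,0]}}

```text
time: 13.1
tcp_pos: [445.9, -6.4, 166.7]
orientation: [-3.124, 0.332, 0.001]
wrist_force: [-0.2, -0.5, -0.1]
opening: 0.5
```

Run:
```python
from h import *
p=robot.snapshot('top')
print([(np.round(d['at'],1).tolist(),round(d['score'],2)) for d in robot.place_of('dish',p)])
w=np.load('w3.npy'); 
go([640,187,165],yaw=-11.86)
o=robot.get_obs(); p=robot.snapshot('wrist'); save(p,'4')
```

```text
[([650.6, 188.9, -2.3], 0.77)]
t 13.2 tcp [448.9  -6.2 169.2] yaw -12.15 z [ 6.8e-03 -6.0e-04 -1.0e+00] F [-0.96  0.1  -1.65] open 0.494
shift mm [ 146.1 -229.1    5.4] rows 5 each m [ 0.0292 -0.0458  0.0011] twist -0.29
```

View pics/4.png

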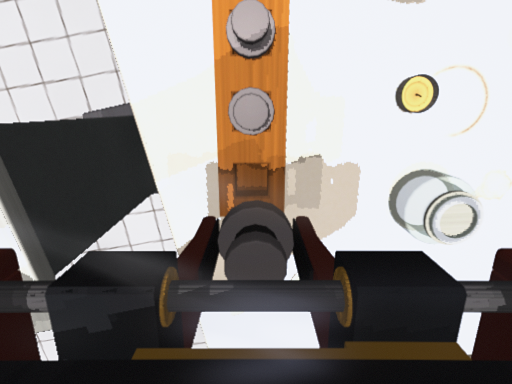

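{"method": "move_arm", "body": {"claw": [0.03,0.03,0.03,0.03,0.03,0.03,0.03,0.03], "slide": [[0.02,-0.03,0],[0.027,-0.041,0],[0.027,-0.041,0],[0.027,-0.041,0],[0.027,-0.041,0],[0.0277,-0.0388,0.02],[0,0,0.04],[0,0,0]], "twist": [0,0,0,0,0,0,0,0]}}

```text
time: 14.25
tcp_pos: [644.1, 187.3, 100.2]
orientation: [3.12, -0.33, -0.014]
wrist_force: [-0.5, -0.5, -0.7]
opening: 0.494
```

Run:
```python
from h import *
feel(2);go([650,188,32],yaw=-11.86)
```

```text
t 14.35 mean [ 6.4625e+02  1.8774e+02  1.0399e+02  4.0000e-02 -1.2000e-01 -6.2000e-01] sd [0.62 0.17 1.02 0.53 0.5  0.25]
t 14.35 tcp [646.9 187.9 105. ] yaw -12.14 z [-1.9e-03 -8.0e-04 -1.0e+00] F [-0.48 -0.62 -0.87] open 0.498
shift mm [ 3.2 -0.8 73. ] rows 2 each m [ 0.0016 -0.0004  0.0365] twist -0.28
```

{"method": "move_arm", "body": {"claw": [0.03,0.03,0.03,0.03,0.03,0.03,0.03,0.03], "slide": [[0,0,0.03],[0,0,0.025],[0,0,0.01],[0,0,0.005],[0,0,0.003],[0,0,0.001],[0,0,0],[0,0,0]], "twist": [0,0,0,0,0,0,0,0]}}

```text
time: 15.35
tcp_pos: [647.8, 188.5, 32.1]
orientation: [-3.124, 0.332, -0.001]
wrist_force: [0.7, -0.3, 0.5]
opening: 0.494
```

Run:
```python
from h import *
feel(3)
```

```text
t 15.5 mean [ 6.4767e+02  1.8844e+02  3.1950e+01  2.0000e-01  4.6000e-01 -8.1000e-01] sd [0.03 0.01 0.05 0.31 0.69 0.23]
```

{"method": "move_arm", "body": {"claw": [0.03,0.03,0.03,0.0878,0.0878,0.0878,0.0878,0.0878], "slide": [[0,0,0.001],[0,0,0.001],[0,0,0],[0,0,0],[0,0,0],[0,0,0],[0,0,0],[0,0,-0.03]], "twist": [0,0,0,0,0,0,0,0]}}

```text
time: 16.5
tcp_pos: [645.8, 187.5, 57.8]
orientation: [3.122, -0.332, -0.007]
wrist_force: [0.3, -0.7, 0.7]
opening: 0.991
```

{"method": "move_arm", "body": {"claw": [0.0878,0.0878,0.0878,0.0878,0.0878,0.0878,0.0878,0.0878], "slide": [[0,0,-0.05],[0,0,-0.05],[-0.02,0.01,-0.045],[-0.04,0.02,0],[-0.05,0.025,0],[-0.045,0.022,0],[0,0,0],[0,0,0]], "twist": [0,0,0,0,0,0,0,0]}}

```text
time: 17.5
tcp_pos: [480.8, 145.8, 205.3]
orientation: [-3.124, 0.333, -0.003]
wrist_force: [0.8, -0.5, 0.8]
opening: 0.998
```

Run:
```python
from h import *
o=robot.get_obs(); p=robot.snapshot('wrist'); save(p,'5'); w=wristpts(p,o)
blobs(w,(('cap',71,80),('collar',44,50),('dishtop',63,72)))
go([460.8,62.5,35],yaw=-11.86)
```

```text
cap 644 [253. 195.] zmed 75.5 circ [475.2 131.1] 15.4
cap 559 [253. 255.] zmed 75.5 circ [460.6  63.2] 15.3
collar 471 [253. 181.] zmed 47.5 circ [475.5 130.9] 21.9
collar 449 [253. 238.] zmed 47.5 circ [460.8  63.2] 21.8
dishtop 607 [223.  84.] zmed 63.8 circ [470.8 245.3] 15.2
dishtop 849 [410. 104.] zmed 68.4 circ [647.1 187.6] 15.6
dishtop 490 [155. 116.] zmed 63.7 circ [396.4 231.2] 15.1
t 17.55 tcp [481.1 146.  205.2] yaw -12.16 z [ 1.4e-03  8.0e-04 -1.0e+00] F [ 0.5   0.01 -0.12] open 0.998
shift mm [ -2.5  86.1 170.1] rows 4 each m [-0.0006  0.0215  0.0425] twist -0.3
```

View pics/5.png

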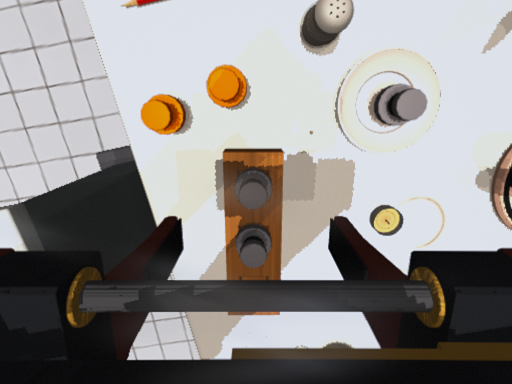

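{"method": "move_arm", "body": {"claw": [0.0878,0.0878,0.0878,0.0878,0.0878,0.0878,0.0878,0.0878], "slide": [[-0.0026,0.043,0.03],[0,0.043,0.04],[0,0,0.045],[0,0,0.035],[0,0,0.015],[0,0,0.005],[0,0,0],[0,0,0]], "twist": [0,0,0,0,0,0,0,0]}}

```text
time: 18.55
tcp_pos: [460.2, 62.4, 35.8]
orientation: [-3.124, 0.332, -0.003]
wrist_force: [0.3, 0.2, 0.2]
opening: 1.0
```

Run:
```python
from h import *
feel(2)
go([460.7,62.7,35])
```

```text
t 18.65 mean [ 4.6001e+02  6.2270e+01  3.5660e+01 -2.9000e-01  1.0000e-02 -3.0000e-02] sd [0.08 0.06 0.06 0.12 0.01 0.65]
t 18.65 tcp [459.9  62.2  35.6] yaw -12.14 z [ 0.0018  0.     -1.    ] F [-0.16  0.01 -0.68] open 1.0
shift mm [ 0.6 -0.6  0.6] rows 1 each m [ 0.0006 -0.0006  0.0006] twist None
```

{"method": "move_arm", "body": {"claw": [0.03,0.03,0.03,0.03,0.03,0.03,0.03,0.03], "slide": [[0.0006,-0.0005,0],[0,0,0],[0,0,0],[0,0,0],[0,0,0],[0,0,0],[0,0,0],[0,0,0]], "twist": [0,0,0,0,0,0,0,0], "squeeze": 20}}

```text
time: 19.65
tcp_pos: [459.9, 62.5, 34.7]
orientation: [3.124, -0.332, -0.0]
wrist_force: [0.0, 0.3, -0.8]
opening: 0.496
```

Run:
```python
from h import *
feel(2)
go([632.5,-77.3,110])
```

```text
t 19.75 mean [ 4.5987e+02  6.2500e+01  3.4720e+01 -2.0000e-02  3.0000e-02 -7.1000e-01] sd [0.01 0.01 0.01 0.43 0.22 0.06]
t 19.75 tcp [459.9  62.5  34.7] yaw -12.13 z [-1.e-04 -0.e+00 -1.e+00] F [ 0.41 -0.19 -0.65] open 0.493
shift mm [198.1 100.4 -75.3] rows 5 each m [ 0.0396  0.0201 -0.0151] twist None
```

{"method": "move_arm", "body": {"claw": [0.03,0.03,0.03,0.03,0.03,0.03,0.03,0.03], "slide": [[0,0,-0.04],[0,0,-0.06],[0.04,0.031,-0.02],[0.04,0.031,0],[0.04,0.031,0],[0.04,0.031,0],[0.038,0.031,0],[0,0,0]], "twist": [0,0,0,0,0,0,0,0]}}

```text
time: 20.75
tcp_pos: [622.0, -135.2, 153.8]
orientation: [3.122, -0.342, 0.0]
wrist_force: [-0.3, 0.6, -1.7]
opening: 0.497
```

Run:
```python
from h import *
feel(4)
o=robot.get_obs(); p=robot.snapshot('wrist'); save(p,'6'); w=wristpts(p,o); np.save('w6.npy',w)
blobs(w,(('rim',69,76),('body',44,66)))
m=(w[...,2]>69)&(w[...,2]<76)&(np.hypot(w[...,0]-632.5,w[...,1]+77.3)<27)
q=w[m][:,:2]; A=np.c_[q,np.ones(len(q))]
from scipy.optimize import least_squares
# ring between r 17.5 and 25
r=least_squares(lambda c:(lambda d:np.maximum(d-25,0)+np.maximum(17.5-d,0))(np.hypot(*(q-c).T)),[632.5,-77.3]); print('ring',r.x.round(2),len(q))
go([631.7,-77.5,110])
```

```text
t 20.95 mean [ 6.2046e+02 -1.3028e+02  1.5427e+02 -2.0000e-02  7.6000e-01 -5.8000e-01] sd [0.3  1.23 0.26 0.41 0.44 0.64]
rim 1415 [257. 132.] zmed 71.4 circ [633.1 -78.3] 24.9
body 1069 [502. 106.] zmed 53.2 circ [ 851.4 -103.3] 31.4
body 2272 [257. 126.] zmed 48.9 circ [633.1 -78.2] 37.3
body 1243 [257. 133.] zmed 65.0 circ [633.  -78.5] 17.7
body 410 [502. 238.] zmed 49.8 circ [ 849.4 -227.1] 21.8
body 1048 [178. 234.] zmed 53.0 circ [ 535.7 -163.2] 24.7
ring [633.07 -78.2 ] 1415
t 21.0 tcp [ 620.3 -129.   154.8] yaw -12.01 z [-5.e-04  4.e-04 -1.e+00] F [-0.61  0.71 -1.16] open 0.495
shift mm [  0.5 -52.8  44.8] rows 2 each m [ 0.0002 -0.0264  0.0224] twist None
```

View pics/6.png

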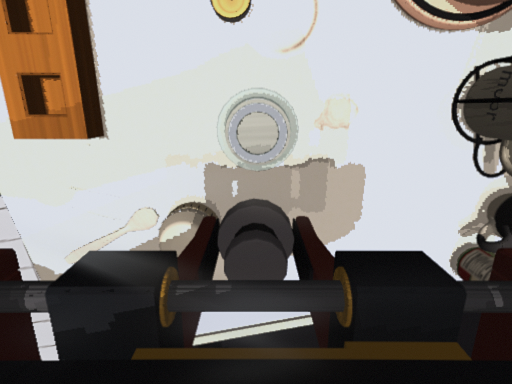

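{"method": "move_arm", "body": {"claw": [0.03,0.03,0.03,0.03,0.03,0.03,0.03,0.03], "slide": [[0.001,-0.02,0.01],[0,-0.02,0.02],[0,-0.012,0.018],[0,0,0],[0,0,0],[0,0,0],[0,0,0],[0,0,0]], "twist": [0,0,0,0,0,0,0,0]}}

```text
time: 22.0
tcp_pos: [632.9, -80.4, 107.1]
orientation: [3.124, -0.333, 0.001]
wrist_force: [0.7, -0.3, -0.2]
opening: 0.493
```

Run:
```python
from h import *
feel(3)
go([632.2,-78,73])
```

```text
t 22.15 mean [ 6.3285e+02 -8.0210e+01  1.0691e+02  0.0000e+00  1.7000e-01 -4.3000e-01] sd [0.02 0.07 0.06 0.02 0.25 0.09]
t 22.15 tcp [632.8 -80.1 106.8] yaw -12.14 z [ 1.e-04 -1.e-04 -1.e+00] F [ 0.02  0.34 -0.3 ] open 0.492
shift mm [-1.1 -1.9 33.8] rows 1 each m [-0.0011 -0.0019  0.0338] twist None
```

{"method": "move_arm", "body": {"claw": [0.03,0.03,0.03,0.03,0.03,0.03,0.03,0.03], "slide": [[-0.0011,-0.002,0],[0,0,0],[0,0,0.008],[0,0,0.004],[0,0,0.004],[0,0,0.003],[0,0,0.002],[0,0,0]], "twist": [0,0,0,0,0,0,0,0]}}

```text
time: 23.15
tcp_pos: [632.1, -77.8, 85.7]
orientation: [-3.124, 0.332, 0.0]
wrist_force: [-0.1, -0.0, -0.8]
opening: 0.497
```

Run:
```python
from h import *
feel(3)
go([632.2,-78,73])
```

```text
t 23.3 mean [ 6.3226e+02 -7.7820e+01  8.5870e+01 -3.7000e-01  8.0000e-02 -9.7000e-01] sd [0.04 0.01 0.05 0.27 0.25 0.17]
t 23.3 tcp [632.3 -77.8  85.9] yaw -12.13 z [ 3.e-04 -1.e-04 -1.e+00] F [-0.46  0.32 -0.86] open 0.499
shift mm [-0.1  0.2 12.9] rows 1 each m [-0.0001  0.0002  0.0129] twist None
```

No contact force with the foot about 7 mm inside the neck; on down.

{"method": "move_arm", "body": {"claw": [0.03,0.03,0.03,0.03,0.03,0.03,0.03,0.03], "slide": [[0,0,0.003],[0,0,0.003],[0,0,0.002],[0,0,0.002],[0,0,0.001],[0,0,0.0005],[0,0,0],[0,0,0]], "twist": [0,0,0,0,0,0,0,0]}}

```text
time: 24.3
tcp_pos: [632.2, -77.8, 74.3]
orientation: [3.124, -0.332, 0.0]
wrist_force: [-0.5, -0.3, -0.8]
opening: 0.497
```

Run:
```python
from h import *
feel(3)
```

```text
t 24.45 mean [ 6.3221e+02 -7.7830e+01  7.4350e+01  1.5000e-01 -1.1000e-01 -8.0000e-01] sd [0.01 0.01 0.01 0.21 0.27 0.43]
```

{"method": "move_arm", "body": {"claw": [0.03,0.03,0.03,0.0878,0.0878,0.0878,0.0878,0.0878], "slide": [[0,0,0.001],[0,0,0.0003],[0,0,0],[0,0,0],[0,0,0],[0,0,0],[0,0,0],[0,0,0]], "twist": [0,0,0,0,0,0,0,0]}}

```text
time: 25.45
tcp_pos: [632.2, -77.8, 73.0]
orientation: [-3.124, 0.332, -0.0]
wrist_force: [0.5, -0.6, 0.8]
opening: 0.99
```

{"method": "move_arm", "body": {"claw": [0.0878,0.0878,0.0878,0.0878,0.0878,0.0878,0.0878,0.0878], "slide": [[0,0,-0.02],[0,0,-0.05],[0,0,-0.05],[0,0.03,-0.03],[0,0.03,0],[0,0,0],[0,0,0],[0,0,0]], "twist": [0,0,0,0,0,0,0,0]}}

```text
time: 26.45
tcp_pos: [619.7, -134.8, 223.1]
orientation: [-3.124, 0.329, 0.0]
wrist_force: [-0.1, 0.7, -0.5]
opening: 1.0
```

Run:
```python
from h import *
robot.snapshot('top'); robot.snapshot('top')
o=robot.get_obs(); p=robot.snapshot('wrist'); w=wristpts(p,o)
blobs(w,(('cap',108,120),('collar',81,90),('rim',69,76),('standcap',74,79)),150)
s=robot.snapshot('side')
for l in ('stopper_a','tea_light','egg_timer','salt_shaker','teaspoon'): print(l,[(np.round(d['at']).tolist(),round(d['score'],2)) for d in robot.place_of(l,s)])
cv2.imwrite('pics/7.png',cv2.resize(np.vstack([p['pixels'],s['pixels']]),None,fx=.78,fy=.78)[:,:,::-1])
go([632,-78,200])
```

```text
cap 673 [497.  98.] zmed 113.9 circ [ 861.2 -104.7] 31.2
cap 879 [256. 124.] zmed 112.9 circ [633.  -77.9] 15.3
collar 200 [481.  77.] zmed 85.8 circ [858.  -81.7] 19.7
collar 428 [484. 127.] zmed 83.9 circ [ 856.5 -129.4] 35.2
collar 601 [255. 119.] zmed 84.9 circ [632.6 -77.9] 21.8
rim 153 [464. 113.] zmed 72.9 circ [ 851.2 -116.9] 22.0
rim 289 [259. 120.] zmed 71.4 circ [633.1 -78.4] 24.9
stopper_a [([468.0, 245.0, 23.0], 0.91), ([397.0, 229.0, 20.0], 0.86), ([476.0, 136.0, 34.0], 0.85), ([631.0, -82.0, 69.0], 0.6)]
tea_light [([633.0, 41.0, -1.0], 0.83)]
egg_timer [([537.0, -169.0, -3.0], 0.69)]
salt_shaker []
teaspoon [([438.0, -169.0, -1.0], 0.68)]
t 26.9 tcp [ 619.5 -136.4  222.9] yaw -12.13 z [-1.e-04  1.e-04 -1.e+00] F [-0.06 -0.43 -0.22] open 1.0
shift mm [ -0.1 -59.7  22.9] rows 2 each m [-0.     -0.0298  0.0114] twist None
```

View pics/7.png

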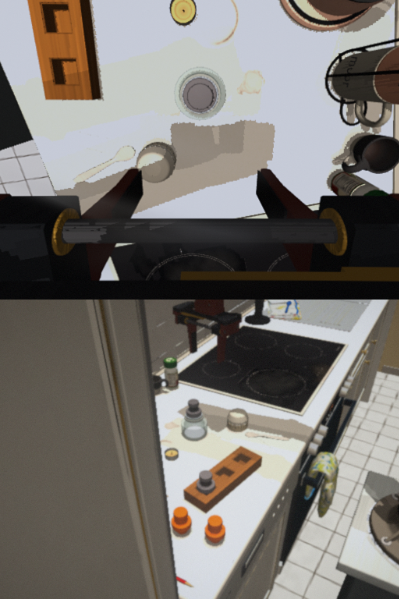

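```bash
python3 -c "
from rig import robot; print(robot.job_done(), robot.get_obs()['time'])"
```

```text
the job is handed in; nothing more can be done
the job is handed in; nothing more can be done
```

I pressed the three caps from left to right, about 8 mm each, and handed the job in at about 27 s. `job_done()` reports no verdict.

| Pocket | Force felt | Stopper | Where it is now |
|---|---|---|---|
| Left | 6.0 N | the third | in its pocket, not moved |
| Middle | 9.9 N | firmest | in the jar neck |
| Right | 2.4 N | softest | in the white dish |

**Jar:** the last wrist picture shows the firmest stopper upright and within about 1 mm of the neck's centre. Its cap top is 41.5 mm above the rim, where fully home would be 42 mm.

**Dish:** the softest stopper stood upright within about 4 mm of the dish's centre when I checked it after letting go. It was not looked at again before hand-in.

**Left stopper:** the wrist camera put it within about 1 mm of its first place after the dish placing. The last side picture shows it upright in its pocket.

**Bystanders:** the last side-view estimates for the tea light, timer and spoon match those at the start. The network did not find the salt shaker in that last picture. It was last seen standing beside the dish after the first placing, and the arm did not go near it after that.

The gripper was open and clear of everything at hand-in.

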